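# Put four tools back on their shadow boards

## Task

Tidy the bench: put the ratchet, the locking pliers, the sanding block and the socket each on the board that carries its own silhouette, lying (the socket standing upright) squarely on the black shape, with the ratchet's head and the pliers' jaws at the same end as in the silhouette. Leave the hammer and the bowl of nuts where they are.

Things in the scene. Friction and masses are not known exactly. Their poses are not given: they have to be found in the camera images.
- ratchet_mid (a point): Chrome ratchet wrench lying flat: 170 mm long along its y axis, one round head (34 mm across, 24 mm high) at the +y end, then a 16 mm thick round shank, then a thicker 22 mm round handle to the -y end. This point is on the shank at its balance point, half-way up (11 mm over its underside): the head's end is 60 mm from it in +y, the handle's end 110 mm in -y; bare shank from 25 mm behind (-y) to 26 mm ahead of it. z up. Grasp across x.
- pliers_mid (a point): Steel locking pliers lying flat: 170 mm long along its y axis, 16 mm thick, two jaws at the +y end, two separate flaring handles to the -y end. This point is the balance point, half-way up (8 mm over the underside), at the centre of the solid middle block, 34 mm wide (x) by 50 mm long (y); jaw tips 60 mm from it in +y, handle ends 110 mm in -y. z up. Grasp the block across x.
- block_mid (a point): Pale wooden sanding block lying flat, 50 (x) by 100 (y) by 38 mm high (z), symmetric end for end. This point is its centre, 19 mm over the underside. Grasp across x.
- socket_mid (a point): Round chrome deep socket standing upright, 32 mm diameter, 40 mm high, with a dark bore on top. This point is its centre, 20 mm over the underside; z is its axis.
- ratchet_board: Fixed flat white board 56 (x) by 180 (y) mm, 4 mm thick, on the bench, with the solid black silhouette of the ratchet. The silhouette, 26 mm wide at the handle, runs along the middle, its round head at the +y end; a ratchet lying right on it has its balance point 25 mm from the origin in +y and its axes parallel to the board's. Origin: centre of the board's underside, on the bench top (height 0).
- pliers_board: Fixed flat white board 80 (x) by 180 (y) mm, 4 mm thick, on the bench, with the solid black silhouette of the locking pliers. The jaws of the silhouette are at the +y end; pliers lying right on it have their balance point 25 mm from the origin in +y and their axes parallel to the board's. Origin: centre of the board's underside, on the bench top (height 0).
- block_board: Fixed flat white board 80 (x) by 130 (y) mm, 4 mm thick, on the bench, with the solid black silhouette of the sanding block. The silhouette is a 54 by 104 mm rectangle, long along y, centred on the origin. Origin: centre of the board's underside, on the bench top (height 0).
- socket_board: Fixed flat white board 70 (x) by 70 (y) mm, 4 mm thick, on the bench, with the solid black silhouette of the upright socket. The silhouette is a 36 mm disc centred on the origin. Origin: centre of the board's underside, on the bench top (height 0).
- hammer: Bystander, loose: blue plastic hammer, 260 mm long, lying on the far part of the bench roughly across in front of the robot. Origin under the middle of its length.
- bowl: Bystander, loose: white ceramic bowl holding nuts, 90 mm across, 42 mm high, on the far right of the bench. Origin: centre of its underside.
There are look-alikes about, which are no part of the job. What is shaped like the part that bears ratchet_mid but brown is not meant.

How it is judged:
By the outcome, as a careful person would: the job done as asked, in the order asked, and still so for the second after the job is handed in, with the robot touching nothing.
It also fails if it takes over 104 s, if anything falls off the work surface, if the arm or the gripper's body presses on something with over 40 N, if the wrist force passes 120 N, or if a joint passes its speed limit or range.

## Robot

A 6-joint arm with a two-finger parallel gripper is mounted at the origin on the work surface. World frame = base frame: x ahead of the robot, y to its left, z up, the work surface at z = 0. Lengths are in mm, angles in rad, forces in N, time in s.
With the tool pointing down it reaches from about 400 to 925 mm from the base axis. Payload 12.5 kg.
Tool frame: the origin (TCP) lies at the centre of the arm's flange, where the gripper is bolted on; the fingertips stand 190 mm ahead of it and the grasp point (between the pads) lies env.grip_point_offset ahead of it (env.grip_point_offset is the distance from the TCP to the grasp point, in mm); z points along the fingers, x is the direction in which the jaws open and shut, and the axes are right-handed (so a half turn about z gives the same grasp; the last joint's range is limited). The gripper opens to 95 mm and grips with 3 to 60 N. Pads are 20 mm wide; open, the fingers measure 119 mm over their backs; the gripper's body (75 mm by 180 mm) begins 59 mm behind the grasp point.
Start: joints at [-1.344, 0.491, 1.559, -0, 1.092, -0.106], TCP at [204.201, -590.7, 404.761] pointing down, gripper open.
Joint ranges: [-3.1, 3.1], [-0.84, 2.19], [0.05, 2.79], [-1.13, 4.28], [0.06, 2.93], [-2.69, 2.69]. Speed limits (rad/s): [2.22, 2.22, 2.79, 3.14, 3.14, 3.14].

## Interface

Orientations are given as [roll, pitch, yaw] about the fixed x, y, z axes, in that order (R = Rz(yaw) Ry(pitch) Rx(roll)).
In Python, from cell import state, read_camera, camera_model, job_done, env gives the robot as it stands.
- The arm moves only by the tool arm_command, never from a script. Its argument "steps" is a list of rows, each a list of 6 numbers: the shift along the tool's x, y, z in cm, then the turn, a rotation vector about the tool's x, y, z in degrees. In form: [[dx, dy, dz, rx, ry, rz], ...]. A call has 1 to 12 rows; each row is the pose to reach, as a shift and turn from the pose commanded when the call began, along the tool's axes at that moment; what a row does not reach only later rows make up. A row lasts 1/12 s, in which the tool goes at most 41.7 mm and 7.16 degrees, less where a joint would pass 70% of its speed; a pose out of reach is approached as far as the arm can. A call with a gripper value outside its range is refused whole. "jaw" is the finger opening in cm, from 0 to 9.51, set as the call begins (left out, the last holds). The fingers move at their own pace and stop on an object; the grip force is fixed at half the most. Time passes only in rows, so rows that repeat a pose let the fingers close. It gives the time, the measured TCP pose, the force and the opening at its end, in the units of the state.
- state(): the state, without advancing time (a new reading comes with each control period).
- read_camera(name): name is "scene" or "top"; returns the picture (480x640x3 uint8, red, green, blue); there is no depth.
- camera_model(name): a dict with "K" (3x3 intrinsics, pixels), "k1" (the pictures are not rectified: a ray, as slopes to the right and down, at radius r is drawn at 1 + k1 r^2 times it, then the intrinsics apply), "xyz" and "rotation" of the camera in the world. Camera axes: x right, y up, looking along -z (the intrinsics and any distortion apply to the point x, -y, -z); pixel columns grow to the right and rows downward; lengths in mm; the calibration is good to about 2 mm. A picture is of the moment at which its call begins. camera_model takes no time and is no camera call.
- job_done(): hands the job in, once; it reports no verdict.
The state is a dict: "t": time; "joints": joint angles; "qvel": joint speeds; "tau": joint torques, N m; "eef_pos": TCP position; "tcp_rot": TCP orientation; "ft_force": force on the tool from outside, world axes, zero at the start; "moment": the same for the moment, N m; "opening": opening from 0.0 (shut) to 1.0 (fully open).
Only numpy, scipy, OpenCV 4.12 (cv2) and the standard library are available. Lean on these libraries where they do the work, as an engineer would, in place of code of your own. Each camera call takes 0.05 s, during which the arm holds its last target. There are 200 camera calls.

## Working session

There is one attempt and no reset: what is moved stays moved. The work goes in short steps, Python scripts to look and compute and a tool call to move; the robot and the scene stay as the last step left them, time stands still between calls to the robot, and variables do not carry over. Pictures are saved under pics/ and viewed, about 12 in all and at most 16, crops included, and the job is handed in when it is done.

Besides the shell and the picture viewer there is one more tool, called after ">>>" by a JSON object that holds its "fn" and its "kwargs", one argument or row to a line. arm_command: Moves the arm, as the interface text tells. Its arguments: {"type":"object","properties":{"steps":{"type":"array"},"jaw":{"type":"number"}},"required":["steps"]}

```bash
ls; mkdir -p pics; python3 - <<'E'
from cell import *
import cv2
for n in("scene","top"):
    cv2.imwrite(f"pics/{n}0.png",read_camera(n)[...,::-1]); print(camera_model(n))
print(env.grip_point_offset,state())
E
```

```text
pics
{'K': array([[600.01121793,   0.        , 321.70154685],
       [  0.        , 600.01121793, 241.65030126],
       [  0.        ,   0.        ,   1.        ]]), 'k1': -0.09297950661585686, 'xyz': array([1303.58713789,  357.32887773, 1007.86423513]), 'rotation': array([0.70252223, 0.01380158, 1.92571207])}
{'K': array([[478.7193064 ,   0.        , 325.4708345 ],
       [  0.        , 478.7193064 , 238.62527303],
       [  0.        ,   0.        ,   1.        ]]), 'k1': -0.10526800351762847, 'xyz': array([437.94432614,  44.4725149 , 957.34921098]), 'rotation': array([ 0.10234044,  0.00287425, -1.57027845])}
171.3 {'t': 0.1, 'joints': array([-1.34361293e+00,  4.91504492e-01,  1.55938102e+00, -3.15295110e-05,
        1.09167421e+00, -1.05617288e-01]), 'qvel': array([-0.00157158, -0.00177735, -0.00315604,  0.00024875, -0.00111533,
        0.00095086]), 'tau': array([ 2.81489214e-03, -6.13622117e+01, -2.58607596e+01,  6.94394298e-02,
        4.70289204e-02, -6.59904276e-05]), 'eef_pos': array([ 204.18631349, -590.68279394,  404.21943076]), 'tcp_rot': array([-3.14151851e+00,  9.64623706e-04, -1.23798105e+00]), 'ft_force': array([-0.142847  ,  0.5039644 ,  0.01249583]), 'moment': array([-0.02415981,  0.03639375,  0.0153274 ]), 'opening': 1.0017831875831}
```

View pics/scene0.png

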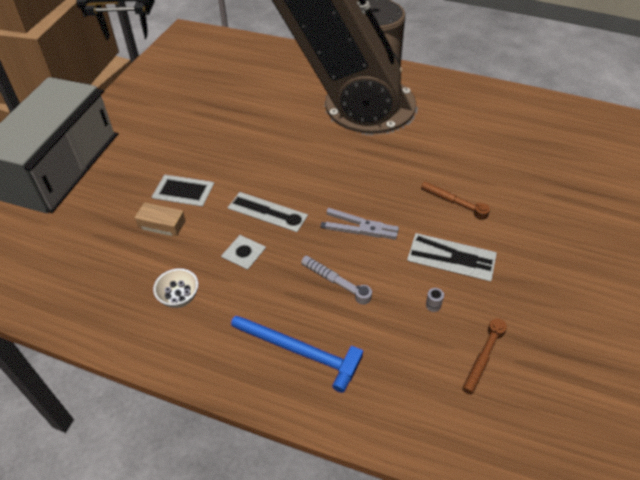

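View pics/top0.png

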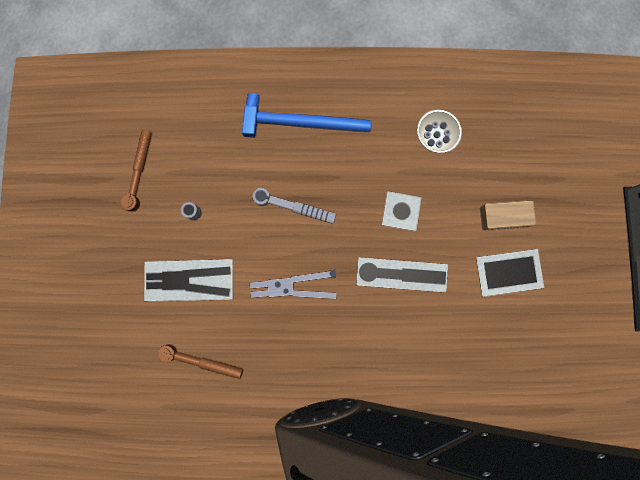

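Top view (image up = +x, left = +y): the candidates for the ratchet are the chrome one at (292,205), a brown one at (138,170) and a brown one at (200,362). The chrome one fits the description. The pliers are at (290,285), the socket at (190,211) and the block at (508,215). The boards are at (188,280), (402,274), (510,272) and (402,211). Next I'll measure these and check them in one enlarged crop.

```bash
cat > h.py <<'E'
import numpy as np, cv2
from cell import *
from scipy.spatial.transform import Rotation as R
def cam(n):
    m=camera_model(n); return m['K'],m['k1'],np.array(m['xyz']),R.from_euler('xyz',m['rotation']).as_matrix()
def p2w(n,uv,z):
    K,k1,c,M=cam(n); uv=np.asarray(uv,float).reshape(-1,2)
    d=(uv-K[:2,2])/[K[0,0],K[1,1]]; s=d.copy()
    for _ in range(20): s=d/(1+k1*(s**2).sum(1,keepdims=True))
    r=np.c_[s[:,0],-s[:,1],-np.ones(len(s))]@M.T
    return (c+r*((z-c[2])/r[:,2:]))[:,:2]
def w2p(n,P):
    K,k1,c,M=cam(n); q=(np.asarray(P,float).reshape(-1,3)-c)@M
    s=np.c_[q[:,0],-q[:,1]]/-q[:,2:]; s=s*(1+k1*(s**2).sum(1,keepdims=True))
    return s*[K[0,0],K[1,1]]+K[:2,2]
def ortho(n,img,x0,x1,y0,y1,z,s):  # s px/mm ; up=+x,left=+y
    h,w=int((x1-x0)*s),int((y1-y0)*s); v,u=np.mgrid[:h,:w]
    P=np.c_[(x1-v.ravel()/s),(y1-u.ravel()/s),np.full(h*w,z)]
    m=w2p(n,P).astype(np.float32).reshape(h,w,2)
    return cv2.remap(img,m[...,0],m[...,1],cv2.INTER_CUBIC)
E
python3 - <<'E'
from h import *
im=cv2.imread('pics/top0.png'); hsv=cv2.cvtColor(im,cv2.COLOR_BGR2HSV)
m=(((hsv[...,1]<75))*255).astype(np.uint8); m[:100]=0; m[330:]=0; m[:,600:]=0
n,l,st,ce=cv2.connectedComponentsWithStats(m)
for i in range(1,n):
    if st[i,4]<60: continue
    ys,xs=np.where(l==i)
    W=p2w('top',np.c_[xs,ys],8 ).astype(np.float32)
    r=cv2.minAreaRect(W); b=cv2.boxPoints(r)
    e=b[1]-b[0] if np.linalg.norm(b[1]-b[0])>np.linalg.norm(b[2]-b[1]) else b[2]-b[1]
    print(ce[i].round(),st[i,4],'ctr',np.round(r[0],1),'size',np.round(r[1],1),'long ang deg',round(float(np.degrees(np.arctan2(e[1],e[0]))%180),1),'mean',W.mean(0).round(1))
c=ortho('top',im,380,640,-280,440,5,1.1); cv2.imwrite('pics/o1.png',c)
E
```

```text
[  3. 135.] 546 ctr [728.7 741.4] size [232.9  24.9] long ang deg 6.2 mean [763.2 749.5]
[439. 131.] 1539 ctr [ 760.  -187.2] size [91.9 92.6] long ang deg 178.4 mean [ 759.3 -187. ]
[292. 206.] 920 ctr [598.4 113.4] size [172.8  36. ] long ang deg 70.3 mean [601.9 114.3]
[401. 211.] 1229 ctr [ 591.8 -104.9] size [71.3 71.2] long ang deg 80.0 mean [ 591.7 -104.9]
[191. 211.] 285 ctr [591.7 320.7] size [43.  32.8] long ang deg 46.1 mean [592.3 320.6]
[510. 272.] 2516 ctr [ 467.8 -324.2] size [ 80.7 130.9] long ang deg 97.7 mean [ 467.6 -323.3]
[402. 274.] 2546 ctr [ 464.1 -104.6] size [179.6  56.1] long ang deg 85.4 mean [ 464.1 -104.4]
[188. 280.] 3594 ctr [452.7 322.7] size [ 80.8 179.8] long ang deg 91.3 mean [452.6 321.8]
[292. 286.] 1208 ctr [445.3 111.6] size [ 55.2 170.4] long ang deg 90.0 mean [440.7 112.9]
```

View pics/o1.png

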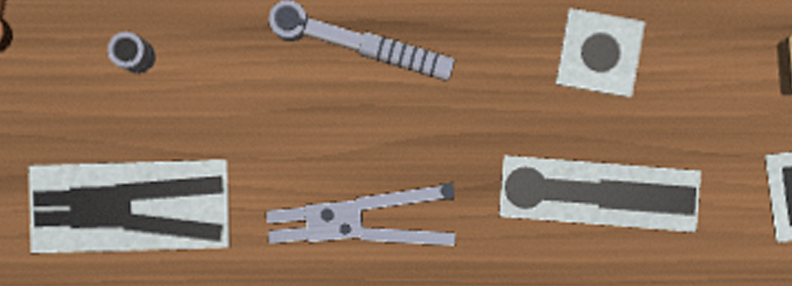

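```bash
python3 - <<'E'
from h import *
im=cv2.imread('pics/top0.png'); hsv=cv2.cvtColor(im,cv2.COLOR_BGR2HSV)
m=(((hsv[...,1]<75))*255).astype(np.uint8)
def comp(mask,uv):
    n,l=cv2.connectedComponents(mask); ys,xs=np.where(l==l[uv[1],uv[0]]); return np.c_[xs,ys]
def rect(P,z):
    W=p2w('top',P,z).astype(np.float32); r=cv2.minAreaRect(W); b=cv2.boxPoints(r); e=b[1]-b[0]
    if abs(e[1])<abs((b[2]-b[1])[1]): e=b[2]-b[1]
    if e[1]<0:e=-e
    return r,e
for nm,uv in dict(ratchet_b=(362,265),pliers_b=(150,292),block_b=(485,290),socket_b=(390,197)).items():
    r,e=rect(comp(m,uv),4); print(nm,np.round(r[0],1),np.round(r[1],1),'yaw',round(np.degrees(np.arctan2(-e[0],e[1])),2))
for nm,uv,z in (('ratchet',(285,203),10),('pliers',(270,283),16)):
    W=p2w('top',comp(m,uv),z); c=W.mean(0); v=np.linalg.svd(W-c,full_matrices=0)[2][0]; v*=np.sign(v[1])
    t=(W-c)@v; s=(W-c)@[v[1],-v[0]]; 
    print(nm,c.round(1),'yaw',round(np.degrees(np.arctan2(-v[0],v[1])),2),'t',t.min(),t.max(),'s',s.min(),s.max())
    for a in np.arange(-110,80,12):
        k=abs(t-a)<6
        if k.any(): print(round(a),s[k].min().round(1),s[k].max().round(1),end=' | ')
    tip=c+v*t.max(); print('\n mid=',(tip-60*v).round(1), 'len',t.max()-t.min())
# dark discs
g=hsv[...,2]
print('hsv block',hsv[215,495],hsv[215,510],hsv[225,510],hsv[215,483],hsv[190,508])
c=np.hstack([cv2.resize(im[185:240,470:550],None,fx=5,fy=5,interpolation=2),cv2.resize(im[185:240,160:220],None,fx=5,fy=5,interpolation=2)]); cv2.imwrite('pics/c2.png',c)
E
```

```text
ratchet_b [ 464.3 -105.3] [180.3  56.3] yaw -4.58
pliers_b [452.8 323.8] [ 81.1 180.6] yaw 1.28
block_b [ 467.9 -325.8] [ 81.1 131.5] yaw 7.74
socket_b [ 592.4 -105.5] [71.6 71.5] yaw -9.96
ratchet [601.6 114.1] yaw -16.89 t -88.2522819997301 84.18429290621773 s -17.877827481378425 18.15368203943028
-86 -10.8 11.0 | -74 -10.6 10.6 | -62 -10.8 11.0 | -50 -10.5 10.8 | -38 -10.9 11.0 | -26 -10.9 10.8 | -14 -10.7 10.6 | -2 -11.1 10.1 | 10 -8.2 7.9 | 22 -8.2 7.8 | 34 -8.0 7.6 | 46 -11.9 9.3 | 58 -17.3 16.8 | 70 -17.9 18.2 | 
 mid= [608.6 137.3] len 172.43657490594785
pliers [440.7 112.4] yaw 4.18 t -86.00214226249406 82.97215594733676 s -28.800894292765 26.494066222922488
-86 -28.8 26.2 | -74 -28.5 26.5 | -62 -27.7 24.0 | -50 -24.9 22.9 | -38 -24.0 23.0 | -26 -21.2 21.9 | -14 -20.4 21.1 | -2 -19.4 20.1 | 10 -16.1 17.3 | 22 -15.8 16.2 | 34 -16.5 16.9 | 46 -16.1 15.6 | 58 -15.1 14.5 | 70 -14.5 13.7 | 
 mid= [439.  135.3] len 168.9742982098308
hsv block [ 16  94 182] [ 16  89 204] [ 16  95 202] [ 14 110  65] [ 13 120 149]
```

View pics/c2.png

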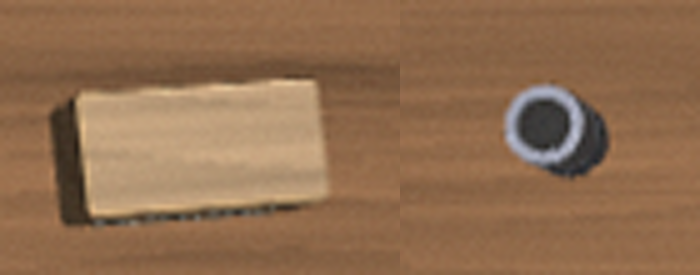

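```bash
cat >> h.py <<'E'
def go(x,y,z,yaw):  # grasp point target, yaw deg of object -> move in tool axes cm/deg
    s=state(); M=R.from_euler('xyz',s['tcp_rot']).as_matrix(); p=np.array(s['eef_pos'])
    T=R.from_euler('xyz',[np.pi,0,np.radians(yaw)]).as_matrix()
    t=np.array([x,y,z+env.grip_point_offset]); d=M.T@(t-p)/10; r=R.from_matrix(M.T@T).as_rotvec(degrees=True)
    print('move',d.round(2),r.round(1),'rows',np.linalg.norm(d)/4.17,'t',s['t'])
E
python3 - <<'E'
from h import *
c=np.array([(77,93),(318,80),(328,198),(90,215)])
W=p2w('top',(c+.5)/5-.5+[470,185],38); print(W.round(1),W.mean(0).round(1))
e=(W[0]+W[3]-W[1]-W[2])/2; print('len',np.linalg.norm(e),'wid',np.linalg.norm((W[0]+W[1]-W[2]-W[3])/2),'yaw',np.degrees(np.arctan2(-e[0],e[1])))
print('socket',p2w('top',[(145.5/5-.5+160,125.5/5-.5+185)],40))
# board silhouettes cross-check: dark disc centre
im=cv2.imread('pics/top0.png'); g=im[196:226,388:416].max(2); ys,xs=np.where(g<100); print('disc',p2w('top',[(xs.mean()+388,ys.mean()+196)],4),len(xs))
go(608,135.2,119,-16.9)
E
```

```text
[[ 602.5 -266.8]
 [ 608.4 -365.5]
 [ 561.1 -367.3]
 [ 554.1 -270.2]] [ 581.5 -317.4]
len 98.0778910000303 wid 47.91349105818308 yaw 3.7558196370252297
socket [[589.22769204 315.19390099]]
disc [[ 592.3503549  -105.71226384]] 202
move [-55.4  -61.88  11.45] [ -0.   0. -54.] rows 20.10600756366416 t 0.1
```

>>> {"fn": "arm_command", "kwargs": {
  "steps": [
    [-4,-4.5,0,0,0,-6],
    [-8,-9,0,0,0,-12],
    [-11,-12,0,0,0,-18],
    [-14,-15,0,0,0,-24],
    [-17,-18,0,0,0,-30],
    [-20,-21,0,0,0,-36],
    [-23,-25,0,0,0,-42],
    [-26,-28,0,0,0,-48],
    [-29,-31,0,0,0,-54],
    [-32,-34,2,0,0,-54],
    [-34,-37,4,0,0,-54],
    [-36,-40,6,0,0,-54]
  ],
  "jaw": 6
}}

```text
t: 1.1
eef_pos: [439.7, -155.6, 365.1]
tcp_rot: [3.141, -0.002, -0.295]
ft_force: [0.7, -0.2, -1.0]
opening: 0.633
```

```bash
python3 -c "
from h import *
go(608,135.2,70,-16.9)"
```

```text
move [  7.61 -32.73  12.38] [ 0.  -0.1 -0. ] rows 8.587729500051484 t 1.1
```

>>> {"fn": "arm_command", "kwargs": {
  "steps": [
    [0,0,0,0,0,0],
    [0,0,0,0,0,0],
    [0,0,0,0,0,0]
  ]
}}

```text
t: 1.35
eef_pos: [439.3, -157.8, 364.9]
tcp_rot: [3.141, 0.0, -0.295]
ft_force: [-0.1, 0.7, -0.4]
opening: 0.63
```

```bash
python3 -c "
from h import *
go(608,135.2,70,-16.9)"
```

```text
move [  7.63 -32.94  12.35] [0. 0. 0.] rows 8.633016690820218 t 1.35
```

>>> {"fn": "arm_command", "kwargs": {
  "steps": [
    [7.6,-32.9,12.3,0,0,0],
    [7.6,-32.9,12.3,0,0,0],
    [7.6,-32.9,12.3,0,0,0],
    [7.6,-32.9,12.3,0,0,0],
    [7.6,-32.9,12.3,0,0,0],
    [7.6,-32.9,12.3,0,0,0],
    [7.6,-32.9,12.3,0,0,0],
    [7.6,-32.9,12.3,0,0,0],
    [7.6,-32.9,12.3,0,0,0],
    [7.6,-32.9,12.3,0,0,0],
    [7.6,-32.9,12.3,0,0,0],
    [7.6,-32.9,12.3,0,0,0]
  ]
}}

```text
t: 2.35
eef_pos: [607.9, 133.2, 242.3]
tcp_rot: [3.141, -0.0, -0.297]
ft_force: [0.4, 0.1, -0.1]
opening: 0.63
```

```bash
python3 - <<'E'
from h import *
s=state();print(s['eef_pos'],s['tcp_rot'])
go(608,135.2,21,-16.9)
im=read_camera('scene')[...,::-1]
p=w2p('scene',[(608,135.2,10)])[0].astype(int); c=cv2.resize(im[p[1]-90:p[1]+60,p[0]-100:p[0]+100],None,fx=3,fy=3); cv2.imwrite('pics/s1.png',c)
E
```

```text
[607.87303987 133.16718181 242.3466805 ] [ 3.14136956e+00 -9.71931747e-05 -2.97114650e-01]
move [-0.05 -0.2   5.  ] [ 0.  -0.  -0.1] rows 1.2011537014187124 t 2.35
```

View pics/s1.png

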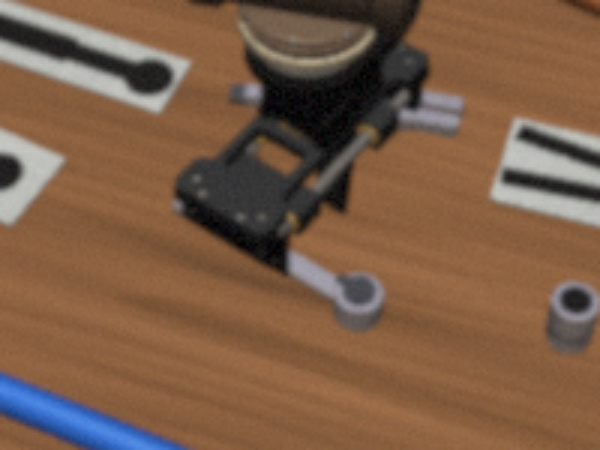

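The scene crop shows the gripper straddling the shank, with the chrome head clear ahead of the fingers at crop (358,300). I'll go down and grasp.

>>> {"fn": "arm_command", "kwargs": {
  "steps": [
    [0,-0.2,2.5,0,0,0],
    [0,-0.2,4,0,0,0],
    [0,-0.2,5,0,0,0],
    [0,-0.2,5,0,0,0],
    [0,-0.2,5,0,0,0]
  ]
}}

```text
t: 2.82
eef_pos: [608.5, 135.7, 192.3]
tcp_rot: [3.142, -0.0, -0.297]
ft_force: [0.1, 0.7, -0.0]
opening: 0.632
```

>>> {"fn": "arm_command", "kwargs": {
  "steps": [
    [0,0,0,0,0,0],
    [0,0,0,0,0,0],
    [0,0,0,0,0,0],
    [0,0,0,0,0,0],
    [0,0,0,0,0,0],
    [0,0,0,0,0,0],
    [0,0,0,0,0,0],
    [0,0,0,0,0,0]
  ],
  "jaw": 0
}}

```text
t: 3.48
eef_pos: [608.4, 136.8, 191.9]
tcp_rot: [3.141, 0.0, -0.295]
ft_force: [-1.0, -0.1, 0.8]
opening: 0.16
```

>>> {"fn": "arm_command", "kwargs": {
  "steps": [
    [0,0,-2,0,0,0],
    [0,0,-5,0,0,0],
    [0,0,-7,0,0,0],
    [0,0,-7,0,0,0],
    [0,0,-7,0,0,0]
  ]
}}

```text
t: 3.9
eef_pos: [608.3, 136.8, 262.5]
tcp_rot: [-3.141, -0.001, -0.295]
ft_force: [0.2, -0.8, -3.3]
opening: 0.16
```

```bash
python3 - <<'E'
from h import *
s=state();print(s['eef_pos'],s['tcp_rot'],s['opening'],s['moment'],s['ft_force'])
go(466.3,-80.4,60,-4.58)
E
```

```text
[608.34377644 136.79518978 262.45423392] [-3.14110426e+00 -1.37106836e-03 -2.95418467e-01] 0.15997647727181288 [-0.08906983 -0.03781086  0.05372723] [ 0.1778056  -0.81151625 -3.32588136]
move [-7.27 24.92  3.09] [ -0.   -0.1 -12.3] rows 6.268163626909619 t 3.9
```

>>> {"fn": "arm_command", "kwargs": {
  "steps": [
    [-1.2,4,0,0,0,-2],
    [-2.4,8,0,0,0,-4],
    [-3.6,12,0,0,0,-7],
    [-4.8,16,0,0,0,-10],
    [-6,20,1,0,0,-12.3],
    [-6.8,23,2,0,0,-12.3],
    [-7.2,24.8,3,0,0,-12.3],
    [-7.2,24.8,3,0,0,-12.3],
    [-7.2,24.8,3,0,0,-12.3],
    [-7.2,24.8,3,0,0,-12.3]
  ]
}}

```text
t: 4.73
eef_pos: [467.6, -79.3, 231.4]
tcp_rot: [-3.141, 0.001, -0.081]
ft_force: [-0.1, 0.8, -2.5]
opening: 0.16
```

```bash
python3 - <<'E'
from h import *
s=state();print(s['eef_pos'],s['tcp_rot'])
go(466.4,-78.9,25.2,-4.58)
im=read_camera('scene')[...,::-1]
p=w2p('scene',[(466.3,-90,10)])[0].astype(int); c=cv2.resize(im[p[1]-70:p[1]+60,p[0]-90:p[0]+90],None,fx=4,fy=4); cv2.imwrite('pics/s2.png',c)
E
```

```text
[467.55809254 -79.27217579 231.41526574] [-3.14140308e+00  9.08094355e-04 -8.10605149e-02]
move [-0.12 -0.03  3.49] [-0.   0.1 -0.1] rows 0.8378045345910003 t 4.7333
```

View pics/s2.png

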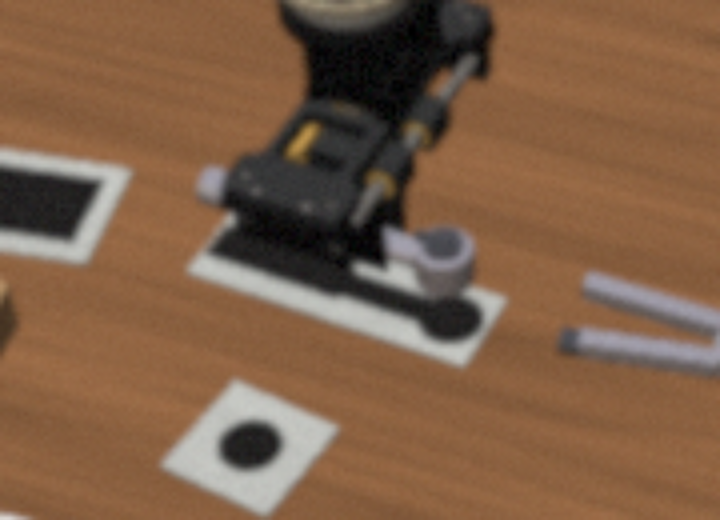

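The held ratchet hovers just above its silhouette, head toward the same end (crop (445,260) over the disc at (450,318)). I'll lower it.

>>> {"fn": "arm_command", "kwargs": {
  "steps": [
    [-0.1,0,1.5,0,0,0],
    [-0.1,0,2.5,0,0,0],
    [-0.1,0,3.2,0,0,0],
    [-0.1,0,3.5,0,0,0],
    [-0.1,0,3.5,0,0,0],
    [-0.1,0,3.5,0,0,0]
  ]
}}

```text
t: 5.28
eef_pos: [466.5, -79.2, 196.9]
tcp_rot: [3.142, 0.0, -0.08]
ft_force: [0.3, 0.6, -1.5]
opening: 0.156
```

>>> {"fn": "arm_command", "kwargs": {
  "steps": [
    [0,0,0,0,0,0],
    [0,0,0,0,0,0],
    [0,0,0,0,0,0],
    [0,0,0,0,0,0],
    [0,0,0,0,0,0]
  ],
  "jaw": 4
}}

```text
t: 5.7
eef_pos: [466.4, -79.5, 197.1]
tcp_rot: [3.141, -0.0, -0.081]
ft_force: [-0.2, -0.4, -0.4]
opening: 0.408
```

>>> {"fn": "arm_command", "kwargs": {
  "steps": [
    [0,0,-2,0,0,0],
    [0,0,-5,0,0,0],
    [0,0,-8,0,0,0],
    [0,0,-8,0,0,0],
    [0,0,-8,0,0,0]
  ],
  "jaw": 6
}}

```text
t: 6.12
eef_pos: [466.3, -79.4, 278.2]
tcp_rot: [3.141, -0.003, -0.081]
ft_force: [0.3, -0.1, -0.9]
opening: 0.628
```

```bash
python3 - <<'E'
from h import *
s=state();print(s['eef_pos'],s['tcp_rot'])
go(439,135.8,70,4.2)
E
```

```text
[466.32716067 -79.44257557 278.2117933 ] [ 3.14072118 -0.00335882 -0.08090324]
move [ -4.48 -21.24   3.66] [ 0.1 -0.2 -8.8] rows 5.277883847326294 t 6.1167
```

>>> {"fn": "arm_command", "kwargs": {
  "steps": [
    [-0.9,-4,0,0,0,-2],
    [-1.8,-8,1,0,0,-4],
    [-2.7,-12,2,0,0,-6],
    [-3.6,-16,3,0,0,-8],
    [-4.5,-20,3.6,0,0,-8.8],
    [-4.5,-21.2,3.6,0,0,-8.8],
    [-4.5,-21.2,3.6,0,0,-8.8],
    [-4.5,-21.2,3.6,0,0,-8.8],
    [-4.5,-21.2,3.6,0,0,-8.8]
  ]
}}

```text
t: 6.87
eef_pos: [438.6, 134.8, 240.4]
tcp_rot: [3.141, 0.001, 0.072]
ft_force: [-0.4, -0.1, 0.3]
opening: 0.633
```

```bash
python3 - <<'E'
from h import *
s=state();print(s['eef_pos'],s['tcp_rot'])
go(439,135.8,20.8,4.2)
a=read_camera('top')[...,::-1];im=read_camera('scene')[...,::-1]; cv2.imwrite('pics/top3.png',a)
p=w2p('scene',[(450,40,10)])[0].astype(int); c=cv2.resize(im[p[1]-70:p[1]+60,p[0]-110:p[0]+90],None,fx=3,fy=3)
o=ortho('top',a,420,510,-210,-10,14,3); cv2.imwrite('pics/s3.png',np.vstack([c[:,:600],o]))
E
```

```text
[438.60686123 134.80682851 240.38134571] [3.14134872e+00 1.04252834e-03 7.23790465e-02]
move [ 0.05 -0.1   4.83] [ 0.   0.1 -0.1] rows 1.158109349608099 t 6.8667
```

View pics/s3.png

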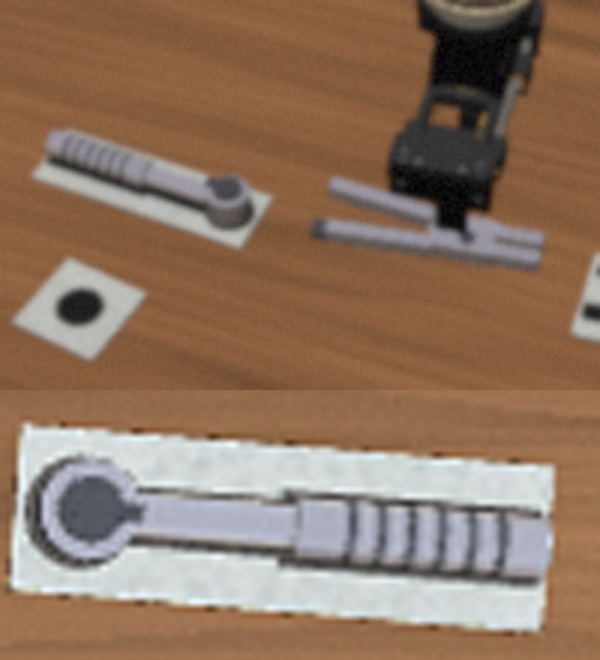

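The ratchet lies on its silhouette but about 3 mm short along the board: black shows left of the head, at ortho px 28–42. I'll measure that exactly and mend it.

```bash
cat >> h.py <<'E'
def fitrel(a,c,yaw,L,z,s=4,off=0):
    """colour-split on board frame: rows along board y. returns ortho in board frame (up=+x board,left=+y board)"""
    th=np.radians(yaw); w=int(L*s);hh=int(100*s); v,u=np.mgrid[:hh,:w]
    bx=50-v.ravel()/s; by=L/2-u.ravel()/s
    P=np.c_[c[0]+bx*np.cos(th)-by*np.sin(th),c[1]+bx*np.sin(th)+by*np.cos(th),np.full(bx.size,z)]
    m=w2p('top',P).astype(np.float32).reshape(hh,w,2)
    return cv2.remap(a,m[...,0],m[...,1],cv2.INTER_CUBIC)
E
python3 - <<'E'
from h import *
a=cv2.imread('pics/top3.png')
def chrome(o): 
    o=o.astype(int); return (o[...,0]>140)&(o[...,0]-o[...,1]>10)
o=fitrel(a,(464.3,-105.3),-4.58,220,15); k=chrome(o); k=cv2.morphologyEx(k.astype(np.uint8),cv2.MORPH_OPEN,np.ones((9,9)))
ys,xs=np.where(k); by=110-xs/4; bx=50-ys/4
print('ratchet span by (z15)',by.min(),by.max())
for q in range(-80,90,10):
    j=abs(by-q)<2
    if j.any(): print(q,bx[j].min(),bx[j].max(),bx[j].min()/2+bx[j].max()/2)
go(466.3,-79.2,70,-4.58)
E
```

```text
ratchet span by (z15) -88.0 81.75
-80 -6.5 7.75 0.625
-70 -6.0 7.5 0.75
-60 -6.5 7.5 0.5
-50 -6.25 7.75 0.75
-40 -6.0 7.25 0.625
-30 -6.75 7.5 0.375
-20 -6.0 7.5 0.75
-10 -6.5 7.5 0.5
0 -4.5 6.75 1.125
10 -4.75 6.5 0.875
20 -4.0 6.25 1.125
30 -4.5 6.75 1.125
40 -4.25 5.75 0.75
50 -7.25 9.0 0.875
60 -14.75 16.0 0.625
70 -15.25 16.25 0.5
80 -9.75 10.75 0.5
move [ 1.23 21.5  -0.05] [0.  0.  8.6] rows 5.164553218467638 t 6.9667
```

>>> {"fn": "arm_command", "kwargs": {
  "steps": [
    [0.2,4,0,0,0,2],
    [0.4,8,0,0,0,4],
    [0.7,12,0,0,0,6],
    [1,16,0,0,0,8],
    [1.2,20,0,0,0,8.6],
    [1.2,21.5,0,0,0,8.6],
    [1.2,21.5,0,0,0,8.6],
    [1.2,21.5,0,0,0,8.6],
    [1.2,21.5,0,0,0,8.6]
  ],
  "jaw": 4
}}

```text
t: 7.72
eef_pos: [465.8, -77.9, 240.9]
tcp_rot: [-3.141, 0.0, -0.078]
ft_force: [0.1, -0.5, 0.7]
opening: 0.417
```

```bash
python3 - <<'E'
from h import *
go(466.1,-79.2,25.3,-4.58)
E
```

```text
move [0.04 0.13 4.43] [-0.   0.   0.1] rows 1.0638192043628505 t 7.7167
```

>>> {"fn": "arm_command", "kwargs": {
  "steps": [
    [0,0.1,2,0,0,0],
    [0,0.1,3.5,0,0,0],
    [0,0.1,4.4,0,0,0],
    [0,0.1,4.4,0,0,0],
    [0,0.1,4.4,0,0,0]
  ]
}}

```text
t: 8.13
eef_pos: [466.1, -78.4, 196.9]
tcp_rot: [-3.141, 0.001, -0.076]
ft_force: [0.1, 0.5, 0.4]
opening: 0.423
```

>>> {"fn": "arm_command", "kwargs": {
  "steps": [
    [0,0,0,0,0,0],
    [0,0,0,0,0,0],
    [0,0,0,0,0,0],
    [0,0,0,0,0,0],
    [0,0,0,0,0,0],
    [0,0,0,0,0,0]
  ],
  "jaw": 0
}}

```text
t: 8.63
eef_pos: [466.2, -79.1, 197.3]
tcp_rot: [3.141, -0.001, -0.077]
ft_force: [-0.5, 0.9, 6.1]
opening: 0.161
```

>>> {"fn": "arm_command", "kwargs": {
  "steps": [
    [0,0,-0.2,0,0,0],
    [-0.05,-0.15,-0.2,0,0,0],
    [-0.05,-0.31,-0.2,0,0,0],
    [-0.05,-0.31,-0.2,0,0,0],
    [-0.05,-0.31,0,0,0,0],
    [-0.05,-0.31,0,0,0,0],
    [-0.05,-0.31,0,0,0,0]
  ]
}}

```text
t: 9.22
eef_pos: [465.9, -75.8, 197.1]
tcp_rot: [3.142, -0.0, -0.077]
ft_force: [-0.9, 2.1, 5.1]
opening: 0.161
```

>>> {"fn": "arm_command", "kwargs": {
  "steps": [
    [0,0,0,0,0,0],
    [0,0,0,0,0,0],
    [0,0,0,0,0,0],
    [0,0,0,0,0,0],
    [0,0,-2,0,0,0],
    [0,0,-5,0,0,0],
    [0,0,-8,0,0,0],
    [0,0,-8,0,0,0],
    [0,0,-8,0,0,0]
  ],
  "jaw": 4.5
}}

```text
t: 9.97
eef_pos: [465.9, -75.9, 278.0]
tcp_rot: [3.141, -0.003, -0.077]
ft_force: [-0.2, -0.4, -0.4]
opening: 0.472
```

```bash
python3 - <<'E'
from h import *
go(439,134.5,70,4.2)
E
```

```text
move [ -4.32 -20.77   3.64] [ 0.1 -0.2 -8.6] rows 5.162289370232642 t 9.9667
```

>>> {"fn": "arm_command", "kwargs": {
  "steps": [
    [-0.9,-4,0,0,0,-2],
    [-1.8,-8,1,0,0,-4],
    [-2.7,-12,2,0,0,-6],
    [-3.6,-16,3,0,0,-8],
    [-4.3,-20,3.6,0,0,-8.6],
    [-4.3,-20.8,3.6,0,0,-8.6],
    [-4.3,-20.8,3.6,0,0,-8.6],
    [-4.3,-20.8,3.6,0,0,-8.6],
    [-4.3,-20.8,3.6,0,0,-8.6]
  ],
  "jaw": 6
}}

```text
t: 10.72
eef_pos: [439.2, 133.9, 240.5]
tcp_rot: [3.141, 0.001, 0.072]
ft_force: [0.8, 0.1, -0.4]
opening: 0.629
```

```bash
python3 - <<'E'
from h import *
go(439,135.2,20.8,4.2)
a=read_camera('top')[...,::-1]; cv2.imwrite('pics/top4.png',a)
o=fitrel(a,(464.3,-105.3),-4.58,220,15).astype(int); k=(o[...,0]>140)&(o[...,0]-o[...,1]>10); k=cv2.morphologyEx(k.astype(np.uint8),cv2.MORPH_OPEN,np.ones((9,9)))
ys,xs=np.where(k); by=110-xs/4; bx=50-ys/4
print('ratchet span',by.min(),by.max())
for q in (-80,-40,20,65):
    j=abs(by-q)<2
    if j.any(): print(q,bx[j].min()/2+bx[j].max()/2)
E
```

```text
move [-0.01 -0.14  4.84] [ 0.   0.  -0.1] rows 1.1619663813176169 t 10.7167
ratchet span -85.5 85.25
-80 -0.25
-40 -0.5
20 -0.125
65 -0.375
```

The ratchet now spans −85.5…+85.3 (ideal ±85) and is centred to within 0.5 mm. Pliers next.

>>> {"fn": "arm_command", "kwargs": {
  "steps": [
    [0,-0.1,2,0,0,0],
    [0,-0.1,3.8,0,0,0],
    [0,-0.1,4.8,0,0,0],
    [0,-0.1,4.8,0,0,0],
    [0,-0.1,4.8,0,0,0]
  ]
}}

```text
t: 11.18
eef_pos: [439.2, 134.7, 192.8]
tcp_rot: [3.141, 0.001, 0.071]
ft_force: [0.3, -0.1, 0.4]
opening: 0.633
```

>>> {"fn": "arm_command", "kwargs": {
  "steps": [
    [0,0,0,0,0,0],
    [0,0,0,0,0,0],
    [0,0,0,0,0,0],
    [0,0,0,0,0,0],
    [0,0,0,0,0,0],
    [0,0,0,0,0,0]
  ],
  "jaw": 1
}}

```text
t: 11.68
eef_pos: [439.1, 135.8, 193.3]
tcp_rot: [3.142, -0.001, 0.073]
ft_force: [-0.5, -1.4, 7.2]
opening: 0.357
```

>>> {"fn": "arm_command", "kwargs": {
  "steps": [
    [0,0,-2,0,0,0],
    [0,0,-5,0,0,0],
    [0,0,-7,0,0,0],
    [0,0,-7,0,0,0],
    [0,0,-7,0,0,0]
  ]
}}

```text
t: 12.1
eef_pos: [438.8, 135.8, 263.3]
tcp_rot: [-3.142, -0.002, 0.073]
ft_force: [0.3, -0.1, -2.8]
opening: 0.356
```

```bash
python3 - <<'E'
from h import *
go(452.2,348.8,60,1.28)
E
```

```text
move [  2.88 -21.15   3.21] [-0.  -0.1  2.9] rows 5.175419013612836 t 12.1
```

>>> {"fn": "arm_command", "kwargs": {
  "steps": [
    [0.5,-4,0,0,0,1],
    [1,-8,0,0,0,2],
    [1.7,-12,0,0,0,2.9],
    [2.3,-16,1,0,0,2.9],
    [2.9,-20,2,0,0,2.9],
    [2.9,-21.2,3.2,0,0,2.9],
    [2.9,-21.2,3.2,0,0,2.9],
    [2.9,-21.2,3.2,0,0,2.9],
    [2.9,-21.2,3.2,0,0,2.9]
  ]
}}

```text
t: 12.85
eef_pos: [452.3, 348.6, 230.0]
tcp_rot: [3.14, 0.002, 0.022]
ft_force: [-0.1, -0.0, -2.9]
opening: 0.355
```

```bash
python3 - <<'E'
from h import *
go(452.2,348.8,25.8,1.28);print(state()['eef_pos'])
E
```

```text
move [-0.01 -0.03  3.29] [ 0.1  0.1 -0. ] rows 0.7880653894231383 t 12.85
[452.32157234 348.56467739 229.96125929]
```

>>> {"fn": "arm_command", "kwargs": {
  "steps": [
    [0,0,1.5,0,0,0],
    [0,0,2.5,0,0,0],
    [0,0,3.0,0,0,0],
    [0,0,3.3,0,0,0],
    [0,0,3.3,0,0,0],
    [0,0,3.3,0,0,0]
  ]
}}

```text
t: 13.35
eef_pos: [452.7, 349.1, 198.1]
tcp_rot: [-3.142, -0.0, 0.022]
ft_force: [-0.1, 0.8, -3.4]
opening: 0.352
```

>>> {"fn": "arm_command", "kwargs": {
  "steps": [
    [0,0,0,0,0,0],
    [0,0,0,0,0,0],
    [0,0,0,0,0,0],
    [0,0,0,0,0,0],
    [0,0,-2,0,0,0],
    [0,0,-5,0,0,0],
    [0,0,-8,0,0,0],
    [0,0,-8,0,0,0],
    [0,0,-8,0,0,0]
  ],
  "jaw": 5.5
}}

```text
t: 14.1
eef_pos: [452.5, 349.4, 279.5]
tcp_rot: [-3.14, -0.003, 0.022]
ft_force: [0.6, -0.6, -0.6]
opening: 0.582
```

>>> {"fn": "arm_command", "kwargs": {
  "steps": [
    [0,4,0,0,0,0],
    [0,8,0,0,0,0],
    [0,12,0,0,0,0],
    [0,16,0,0,0,0],
    [0,20,0,0,0,0],
    [0,20,0,0,0,0],
    [0,20,0,0,0,0]
  ]
}}

```text
t: 14.68
eef_pos: [457.0, 147.7, 277.2]
tcp_rot: [3.141, 0.001, 0.018]
ft_force: [-0.7, 1.0, 0.6]
opening: 0.581
```

```bash
python3 - <<'E'
from h import *
a=read_camera('top')[...,::-1]; cv2.imwrite('pics/top5.png',a)
o=fitrel(a,(452.8,323.8),1.28,220,18); cv2.imwrite('pics/p5.png',cv2.resize(o,(792,360)))
o=o.astype(int); k=(o[...,0]>140)&(o[...,0]-o[...,1]>10); k=cv2.morphologyEx(k.astype(np.uint8),cv2.MORPH_OPEN,np.ones((9,9)))
ys,xs=np.where(k); by=110-xs/4; bx=50-ys/4
print('pliers span',by.min(),by.max())
for q in (-75,-60,-40,0,10,40,50,70,80):
    j=abs(by-q)<2
    if j.any(): print(q,bx[j].min(),bx[j].max(),bx[j].min()/2+bx[j].max()/2)
go(581.5,-317.4,80,3.8)
go(452.3,348.6,80,1.28)
E
```

```text
pliers span 9.5 84.75
10 4.75 16.25 10.5
40 -16.0 15.75 -0.125
50 -15.5 15.5 0.0
70 -12.75 13.75 0.5
80 -14.0 14.0 0.0
move [11.51 46.87  2.6 ] [ 0.   0.1 -2.6] rows 11.589404809609226 t 14.7333
move [ -0.07 -19.98   2.6 ] [ 0.   0.1 -0.1] rows 4.831839940633728 t 14.7333
```

View pics/p5.png

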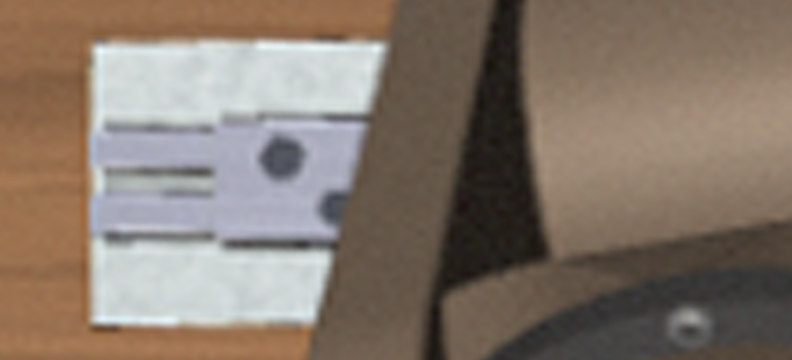

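The pliers' jaw tips read 84.75 (ideal 85) and are centred on the silhouette. The arm hides the handles, so I'll check those later. Block next.

>>> {"fn": "arm_command", "kwargs": {
  "steps": [
    [1,4,0,0,0,-1],
    [2,8,0,0,0,-2],
    [3,12,0,0,0,-2.6],
    [4,16,0,0,0,-2.6],
    [5,20,0,0,0,-2.6],
    [6,24,0,0,0,-2.6],
    [7,28,0,0,0,-2.6],
    [8,32,0,0,0,-2.6],
    [9,36,1,0,0,-2.6],
    [10,40,2,0,0,-2.6],
    [11,44,2.5,0,0,-2.6],
    [11.5,46.9,2.5,0,0,-2.6]
  ],
  "jaw": 8.5
}}

```text
t: 15.73
eef_pos: [583.7, -318.2, 250.9]
tcp_rot: [-3.141, 0.001, 0.069]
ft_force: [-0.0, 0.0, 0.0]
opening: 0.892
```

>>> {"fn": "arm_command", "kwargs": {
  "steps": [
    [0,0,0,0,0,0],
    [0,0,0,0,0,0],
    [0,0,0,0,0,0]
  ]
}}

```text
t: 15.98
eef_pos: [582.8, -315.4, 252.1]
tcp_rot: [-3.141, 0.001, 0.069]
ft_force: [-1.0, 1.0, -0.0]
opening: 0.893
```

```bash
python3 - <<'E'
from h import *
go(581.5,-317.4,24,3.8); print(state()['eef_pos'])
a=read_camera('top')[...,::-1]; cv2.imwrite('pics/top6.png',a)
o=fitrel(a,(452.8,323.8),1.28,220,18).astype(int); k=(o[...,0]>140)&(o[...,0]-o[...,1]>10); k=cv2.morphologyEx(k.astype(np.uint8),cv2.MORPH_OPEN,np.ones((9,9)))
ys,xs=np.where(k); by=110-xs/4; bx=50-ys/4
print('pliers span',by.min(),by.max())
for q in (-75,-60,-40,0,40,70):
    j=abs(by-q)<2
    if j.any(): print(q,bx[j].min(),bx[j].max(),bx[j].min()/2+bx[j].max()/2)
E
```

```text
move [-0.14  0.2   5.68] [-0.1  0.1  0.1] rows 1.3641890159757764 t 15.9833
[ 582.82513508 -315.40384451  252.13620295]
pliers span -81.5 84.75
-75 -29.75 16.0 -6.875
-60 -27.5 22.75 -2.375
-40 -25.0 21.0 -2.0
0 -18.5 18.5 0.0
40 -15.5 15.5 0.0
70 -12.75 13.75 0.5
```

>>> {"fn": "arm_command", "kwargs": {
  "steps": [
    [-0.1,0.2,2,0,0,0],
    [-0.1,0.2,4,0,0,0],
    [-0.1,0.2,5.7,0,0,0],
    [-0.1,0.2,5.7,0,0,0],
    [-0.1,0.2,5.7,0,0,0]
  ]
}}

```text
t: 16.45
eef_pos: [581.8, -317.7, 195.8]
tcp_rot: [-3.141, 0.001, 0.069]
ft_force: [0.0, -0.3, 0.2]
opening: 0.891
```

>>> {"fn": "arm_command", "kwargs": {
  "steps": [
    [0,0,0,0,0,0],
    [0,0,0,0,0,0],
    [0,0,0,0,0,0],
    [0,0,0,0,0,0],
    [0,0,0,0,0,0],
    [0,0,0,0,0,0],
    [0,0,0,0,0,0]
  ],
  "jaw": 2
}}

```text
t: 17.03
eef_pos: [581.4, -319.1, 196.3]
tcp_rot: [3.141, -0.0, 0.067]
ft_force: [-0.7, 1.4, 2.8]
opening: 0.523
```

>>> {"fn": "arm_command", "kwargs": {
  "steps": [
    [0,0,-2,0,0,0],
    [0,0,-5,0,0,0],
    [0,0,-7,0,0,0],
    [0,0,-7,0,0,0],
    [0,0,-7,0,0,0]
  ]
}}

```text
t: 17.45
eef_pos: [581.4, -319.0, 266.6]
tcp_rot: [3.141, -0.001, 0.068]
ft_force: [-0.2, -0.6, -1.8]
opening: 0.526
```

```bash
python3 - <<'E'
from h import *
go(467.9,-325.8,60,7.74)
for f,z in (('top0',4),('top6',18)):
    o=fitrel(cv2.imread(f'pics/{f}.png'),(452.8,323.8),1.28,220,z).astype(int)
    k=(o.max(2)<110) if z==4 else ((o[...,0]-o[...,2]>0)&(o.max(2)>60))
    k=cv2.morphologyEx(k.astype(np.uint8),cv2.MORPH_OPEN,np.ones((9,9)))
    ys,xs=np.where(k); by=110-xs/4; bx=50-ys/4; g=(abs(by)<88)&(abs(bx)<36); by=by[g]; bx=bx[g]
    print(f,by.min(),by.max(),[(q,bx[abs(by-q)<2].min(),bx[abs(by-q)<2].max()) for q in (-75,-60,-40,-20,0,40,60)])
E
```

```text
move [-11.37  -0.09   3.52] [ 0.1 -0.1 -3.9] rows 2.854491452649991 t 17.45
top0 -86.0 86.25 [(-75, np.float64(-32.25), np.float64(25.0)), (-60, np.float64(-30.0), np.float64(24.0)), (-40, np.float64(-27.0), np.float64(23.0)), (-20, np.float64(-24.75), np.float64(22.0)), (0, np.float64(-21.5), np.float64(20.5)), (40, np.float64(-18.5), np.float64(18.25)), (60, np.float64(-16.25), np.float64(15.5))]
top6 -87.75 85.0 [(-75, np.float64(-35.75), np.float64(35.75)), (-60, np.float64(-35.75), np.float64(35.75)), (-40, np.float64(-35.75), np.float64(35.75)), (-20, np.float64(-35.75), np.float64(35.75)), (0, np.float64(-35.75), np.float64(35.75)), (40, np.float64(-35.75), np.float64(35.75)), (60, np.float64(-35.75), np.float64(35.75))]
```

>>> {"fn": "arm_command", "kwargs": {
  "steps": [
    [-4,0,0,0,0,-2],
    [-8,0,1,0,0,-3.9],
    [-11.4,0.1,2,0,0,-3.9],
    [-11.4,0.1,3.5,0,0,-3.9],
    [-11.4,0.1,3.5,0,0,-3.9],
    [-11.4,0.1,3.5,0,0,-3.9],
    [-11.4,0.1,3.5,0,0,-3.9]
  ]
}}

```text
t: 18.03
eef_pos: [468.5, -327.8, 230.8]
tcp_rot: [-3.142, 0.0, 0.136]
ft_force: [-0.6, 0.5, -0.5]
opening: 0.523
```

```bash
python3 - <<'E'
from h import *
go(468.1,-327.4,29.4,7.74); print(state()['eef_pos'])
E
```

```text
move [-0.03 -0.04  3.01] [-0.  0.  0.] rows 0.721048881005187 t 18.0333
[ 468.46113273 -327.79943943  230.76291603]
```

>>> {"fn": "arm_command", "kwargs": {
  "steps": [
    [0,0,1.5,0,0,0],
    [0,0,2.4,0,0,0],
    [0,0,2.8,0,0,0],
    [0,0,3,0,0,0],
    [0,0,3,0,0,0],
    [0,0,3,0,0,0]
  ]
}}

```text
t: 18.53
eef_pos: [468.0, -327.7, 201.3]
tcp_rot: [3.141, -0.0, 0.136]
ft_force: [0.1, -1.0, -0.7]
opening: 0.525
```

>>> {"fn": "arm_command", "kwargs": {
  "steps": [
    [0,0,0,0,0,0],
    [0,0,0,0,0,0],
    [0,0,0,0,0,0],
    [0,0,0,0,0,0],
    [0,0,-2,0,0,0],
    [0,0,-5,0,0,0],
    [0,0,-8,0,0,0],
    [0,0,-8,0,0,0],
    [0,0,-8,0,0,0]
  ],
  "jaw": 8
}}

```text
t: 19.28
eef_pos: [467.8, -327.7, 282.5]
tcp_rot: [3.139, -0.002, 0.136]
ft_force: [0.2, 0.3, -0.8]
opening: 0.842
```

>>> {"fn": "arm_command", "kwargs": {
  "steps": [
    [4,0,0,0,0,0],
    [8,-2,0,0,0,0],
    [12,-5,0,0,0,0],
    [13,-9,0,0,0,0],
    [13,-13,0,0,0,0],
    [13,-17,0,0,0,0],
    [13,-20,0,0,0,0],
    [13,-24,0,0,0,0],
    [13,-28,0,0,0,0],
    [13,-28,0,0,0,0],
    [13,-28,0,0,0,0]
  ]
}}

```text
t: 20.2
eef_pos: [558.4, -30.9, 280.1]
tcp_rot: [-3.141, 0.002, 0.139]
ft_force: [0.6, -0.1, -0.5]
opening: 0.841
```

```bash
python3 - <<'E'
from h import *
a=read_camera('top')[...,::-1]; cv2.imwrite('pics/top7.png',a); print(state()['eef_pos'])
o=fitrel(a,(467.9,-325.8),7.74,160,42); o2=fitrel(a,(467.9,-325.8),7.74,160,4); cv2.imwrite('pics/b7.png',cv2.resize(np.vstack([o,o2]),None,fx=.75,fy=.75))
go(589.2,315.2,80,0)
E
```

```text
[558.69854357 -32.21372463 280.18899626]
move [  7.78 -34.     2.88] [-0.   0.1  7.9] rows 8.391956352789162 t 20.25
```

View pics/b7.png

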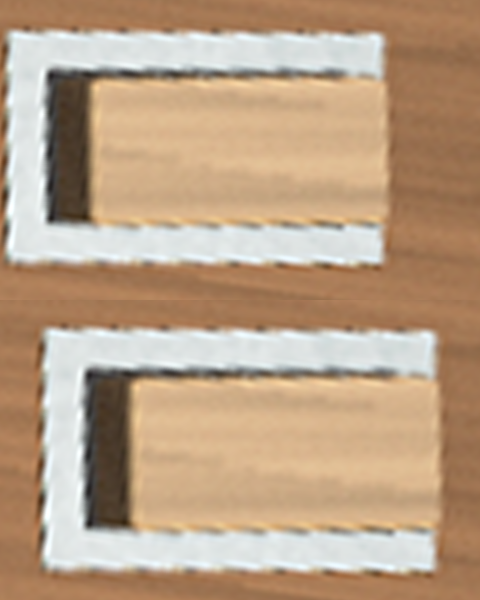

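The block's top face spans ±49.3 mm along and ±24 mm across in the board frame, so it is centred and square. Socket next.

>>> {"fn": "arm_command", "kwargs": {
  "steps": [
    [0.9,-4,0,0,0,2],
    [1.8,-8,0,0,0,4],
    [2.7,-12,0,0,0,6],
    [3.6,-16,0,0,0,7.9],
    [4.5,-20,0,0,0,7.9],
    [5.4,-24,0,0,0,7.9],
    [6.3,-28,1,0,0,7.9],
    [7.2,-32,2,0,0,7.9],
    [7.8,-34,2.9,0,0,7.9],
    [7.8,-34,2.9,0,0,7.9],
    [7.8,-34,2.9,0,0,7.9],
    [7.8,-34,2.9,0,0,7.9]
  ],
  "jaw": 6.5
}}

```text
t: 21.25
eef_pos: [590.7, 313.1, 251.4]
tcp_rot: [3.141, 0.001, -0.004]
ft_force: [0.5, 0.1, 0.3]
opening: 0.681
```

```bash
python3 - <<'E'
from h import *
go(589.2,315.2,24,0); print(state()['eef_pos'])
im=read_camera('scene')[...,::-1]
p=w2p('scene',[(589,315,20)])[0].astype(int); cv2.imwrite('pics/s8.png',cv2.resize(im[p[1]-70:p[1]+40,p[0]-70:p[0]+70],None,fx=4,fy=4))
E
```

```text
move [-0.14 -0.22  5.61] [ 0.   0.  -0.2] rows 1.34790690167186 t 21.25
[590.67926936 313.07970863 251.44822942]
```

View pics/s8.png

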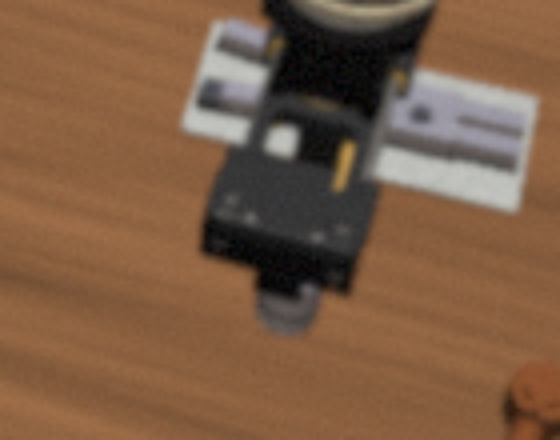

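The front finger hangs just above and beyond the socket (crop (287,310)), centred on it sideways, so I'll go down.

>>> {"fn": "arm_command", "kwargs": {
  "steps": [
    [-0.1,-0.2,1,0,0,0],
    [-0.1,-0.2,3,0,0,0],
    [-0.1,-0.2,5,0,0,0],
    [-0.1,-0.2,5.6,0,0,0],
    [-0.1,-0.2,5.6,0,0,0],
    [-0.1,-0.2,5.6,0,0,0]
  ]
}}

```text
t: 21.8
eef_pos: [589.4, 316.2, 196.2]
tcp_rot: [3.141, -0.0, -0.003]
ft_force: [0.9, -0.7, -0.2]
opening: 0.685
```

>>> {"fn": "arm_command", "kwargs": {
  "steps": [
    [0,0,0,0,0,0],
    [0,0,0,0,0,0],
    [0,0,0,0,0,0],
    [0,0,0,0,0,0],
    [0,0,0,0,0,0],
    [0,0,0,0,0,0],
    [0,0,0,0,0,0]
  ],
  "jaw": 1
}}

```text
t: 22.38
eef_pos: [589.1, 316.7, 196.2]
tcp_rot: [-3.141, -0.0, -0.002]
ft_force: [-0.6, 0.2, 1.8]
opening: 0.333
```

>>> {"fn": "arm_command", "kwargs": {
  "steps": [
    [0,0,-2,0,0,0],
    [0,0,-5,0,0,0],
    [0,0,-7,0,0,0],
    [0,0,-7,0,0,0],
    [0,0,-7,0,0,0]
  ]
}}

```text
t: 22.8
eef_pos: [589.0, 316.7, 266.6]
tcp_rot: [-3.141, -0.002, -0.002]
ft_force: [0.1, 0.1, -1.0]
opening: 0.328
```

```bash
python3 - <<'E'
from h import *
go(592.4,-105.6,75,0);print(state()['ft_force'])
E
```

```text
move [ 0.43 42.23  2.01] [-0.  -0.1 -0.1] rows 10.139765359711495 t 22.8
[ 0.14688138  0.13985382 -1.00409882]
```

>>> {"fn": "arm_command", "kwargs": {
  "steps": [
    [0,4,0,0,0,0],
    [0,8,0,0,0,0],
    [0.1,12,0,0,0,0],
    [0.1,16,0,0,0,0],
    [0.2,20,0,0,0,0],
    [0.2,24,0,0,0,0],
    [0.3,28,0,0,0,0],
    [0.3,32,0,0,0,0],
    [0.4,36,1,0,0,0],
    [0.4,40,2,0,0,0],
    [0.4,42.1,2,0,0,0],
    [0.4,42.1,2,0,0,0]
  ]
}}

```text
t: 23.8
eef_pos: [591.6, -108.4, 243.7]
tcp_rot: [-3.141, 0.003, -0.007]
ft_force: [-0.6, -0.5, -1.5]
opening: 0.329
```

>>> {"fn": "arm_command", "kwargs": {
  "steps": [
    [0,0,0,0,0,0],
    [0,0,0,0,0,0],
    [0,0,0,0,0,0]
  ]
}}

```text
t: 24.05
eef_pos: [592.0, -103.1, 245.5]
tcp_rot: [-3.141, 0.001, -0.001]
ft_force: [-0.1, 0.4, -0.1]
opening: 0.336
```

```bash
python3 - <<'E'
from h import *
go(592.4,-104.1,29.4,0);print(state()['eef_pos'])
E
```

```text
move [0.04 0.1  4.48] [-0.   0.  -0.1] rows 1.0747708776373637 t 24.05
[ 592.00189813 -103.12147315  245.5054935 ]
```

>>> {"fn": "arm_command", "kwargs": {
  "steps": [
    [0,0.1,1.5,0,0,0],
    [0,0.1,3,0,0,0],
    [0,0.1,4,0,0,0],
    [0,0.1,4.5,0,0,0],
    [0,0.1,4.5,0,0,0],
    [0,0.1,4.5,0,0,0]
  ]
}}

```text
t: 24.55
eef_pos: [592.2, -104.7, 201.0]
tcp_rot: [3.142, -0.0, -0.001]
ft_force: [0.8, -0.5, -1.2]
opening: 0.327
```

>>> {"fn": "arm_command", "kwargs": {
  "steps": [
    [0,0,0,0,0,0],
    [0,0,0,0,0,0],
    [0,0,0,0,0,0],
    [0,0,0,0,0,0],
    [0,0,-2,0,0,0],
    [0,0,-5,0,0,0],
    [0,0,-9,0,0,0],
    [0,0,-9,0,0,0]
  ],
  "jaw": 6
}}

```text
t: 25.22
eef_pos: [593.0, -105.5, 297.4]
tcp_rot: [3.139, -0.009, -0.002]
ft_force: [1.1, 0.8, 0.8]
opening: 0.627
```

>>> {"fn": "arm_command", "kwargs": {
  "steps": [
    [-4,-4,0,0,0,0],
    [-7,-7,0,0,0,0],
    [-9,-11,0,0,0,0],
    [-10,-15,0,0,0,0],
    [-10,-19,0,0,0,0],
    [-10,-23,0,0,0,0],
    [-10,-23,0,0,0,0],
    [-10,-23,0,0,0,0]
  ]
}}

```text
t: 25.88
eef_pos: [492.2, 127.7, 291.2]
tcp_rot: [-3.141, -0.001, 0.002]
ft_force: [0.6, -1.1, 0.3]
opening: 0.629
```

```bash
python3 - <<'E'
from h import *
a=read_camera('top')[...,::-1]; cv2.imwrite('pics/top9.png',a); b=read_camera('scene')[...,::-1]
c=(592.4,-105.6)
o=fitrel(a,c,-9.96,100,44,s=3); o2=fitrel(a,c,-9.96,100,4,s=3)
p=w2p('scene',[(592,-105,10)])[0].astype(int); s=cv2.resize(b[p[1]-90:p[1]+50,p[0]-110:p[0]+90],(600,420))
cv2.imwrite('pics/k9.png',np.vstack([cv2.copyMakeBorder(np.hstack([o,o2])[60:240],0,0,0,0,0),s[:400]]))
print(state()['eef_pos'])
E
```

```text
[492.52358011 125.08289067 290.97583398]
```

View pics/k9.png

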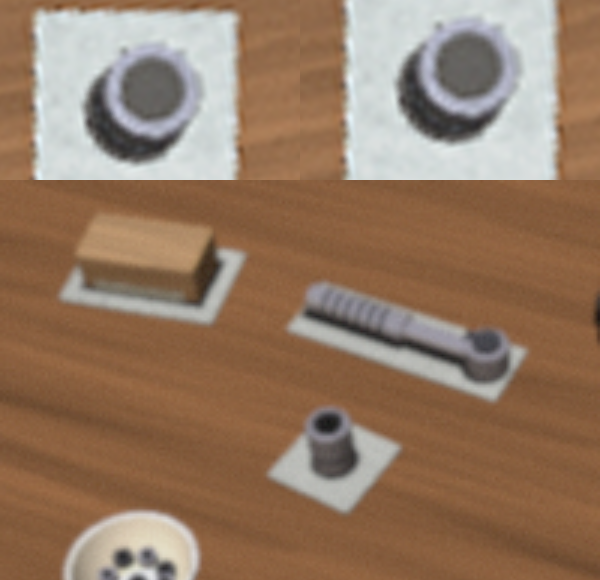

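View pics/top9.png

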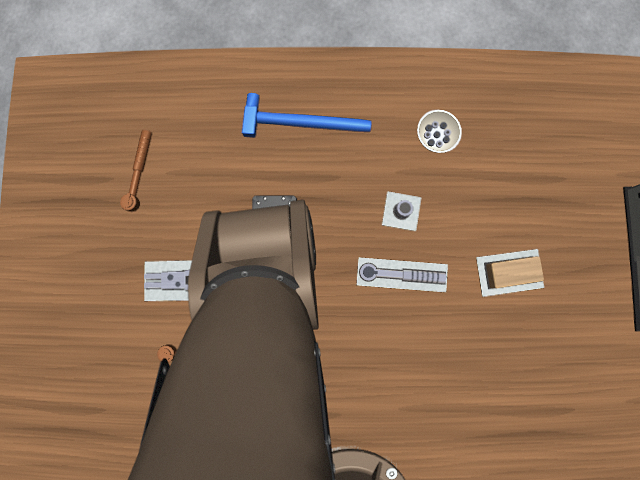

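The socket's rim centre is about 0.7 mm from the disc centre, and it stands upright. The hammer and bowl are unmoved (still at (305,120) and (439,131)), and the gripper is clear and high.

```bash
python3 -c "
from cell import *
print(job_done(), state()['t'])"
```

```text
the job is handed in; nothing more can be done
the job is handed in; nothing more can be done
```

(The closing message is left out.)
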